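Gauge the electrode gap of an oil test cell

ROBOT

A 6-joint arm with a two-finger parallel gripper is mounted at the origin on the work surface. World frame = base frame: x ahead of the robot, y to its left, z up, the work surface at z = 0. Lengths are in mm, angles in rad, forces in N, time in s.
With the tool pointing down it reaches from about 350 to 875 mm from the base axis. Payload 4.2 kg.
Tool frame: the origin (TCP) lies at the very end of the fingers, on their centre line; the grasp point (between the pads) lies 19 mm behind it; z points along the fingers, y is the direction in which the jaws open and shut (so a half turn about z gives the same grasp; the last joint's range is limited). The gripper opens to 85 mm and grips with 20 to 120 N. Pads are 22 mm wide; open, the fingers measure 114 mm over their backs; the gripper's body (76 mm by 85 mm) begins 54 mm behind the grasp point. The pads swing forward as they close: fully open they stand 13 mm farther back than shut.
Start: joints at [1.376, 0.385, 0.008, 0, -1.194, -0.259], TCP at [273.956, 561.736, 231.312] pointing down, gripper open.
Joint ranges: [-3.14, 3.14], [-1.21, 2.06], [-1.07, 1.41], [-3.16, 2.05], [-2.99, -0.16], [-3.1, 3.1]. Speed limits (rad/s): [2.79, 2.79, 3.14, 3.14, 3.14, 3.14].

INTERFACE

Orientations are given as a unit quaternion [x, y, z, w].
In Python, from bench import read_state, get_image, camera_params, job_done gives the robot as it stands.
- The arm moves only by the tool send_rows, never from a script. Its arguments are lists of equal length, an entry for each row: "translation": the shift along the tool's x, y, z in m, a list of three; "yaw": the turn about the tool's z in degrees; "fingers": the closure in counts, from 0 (fully open) to 255 (shut). A call has 1 to 12 rows; each row is the pose to reach, as a shift and turn from the pose measured when the call began, along the tool's axes at that moment; what a row does not reach only later rows make up. A row lasts 1/10 s, in which the tool goes at most 50 mm and 8.59 degrees, less where a joint would pass 70% of its speed; a pose out of reach is approached as far as the arm can. A call with a gripper value outside its range is refused whole. The fingers move at their own pace and stop on an object; the grip force is fixed at half the most. Time passes only in rows, so rows that repeat a pose let the fingers close. It gives the time, the measured TCP pose, the force and the opening at its end, in the units of the state.
- read_state(): the state, without advancing time (a new reading comes with each control period).
- get_image(name): name is "scene" or "side" or "wrist"; returns the picture (400x640x3 uint8, blue, green, red); there is no depth.
- camera_params(name): a dict with "mtx" (3x3 intrinsics, pixels), "rvec" (rotation vector, rad) and "tvec" (3), from world to camera coordinates, as OpenCV has them; the wrist camera has in their place "tool_from_camera" (4x4, takes a point from camera to tool coordinates, whose origin is the TCP and whose axes are the flange's). Camera axes: x right, y down, z forward; pixel columns grow to the right and rows downward; lengths in mm; the calibration is good to about 2 mm. A picture is of the moment at which its call begins: read the wrist's pose just before it. camera_params takes no time and is no camera call.
- job_done(): hands the job in, once; it reports no verdict.
The state is a dict: "clock": time; "joints": joint angles; "joint_vel": joint speeds; "joint_efforts": joint torques, N m; "position": TCP position; "ee_rot": TCP orientation; "contact_force": force on the tool from outside, world axes, zero at the start; "wrist_torque": the same for the moment, N m; "gripper_width": finger opening in mm.
Only numpy, scipy, OpenCV 4.12 (cv2) and the standard library are available. Lean on these libraries where they do the work, as an engineer would, in place of code of your own. Each camera call takes 0.05 s, during which the arm holds its last target.

TASK

Take the taper gauge with the yellow grip out of the blue rack and slide its blade straight down between the two brass discs of the clear test cell, upright, in the middle of the discs and flat to their faces, until it drags snugly on both of them, without forcing the discs apart. Finish while still holding the gauge at that depth so that it can be read: do not let go of it, and leave the other things on the bench alone.

Things in the scene. Friction and masses are not known exactly. Their poses are not given: they have to be found in the camera images.
- gauge_grip (a point): Centre of the taper gauge's yellow grip, a box 30 (x) x 22 (y) x 50 mm (z, up), with the blade below it. At the start the grip's underside rests on the rack's deck, the blade hanging in a slot, so this point is 25 mm above the deck. Whole gauge about 120 g.
- gauge_tip (a point): Middle of the lower end of the gauge's steel blade, 125 mm below the grip's centre; axes as the grip's. The blade is 100 mm long, 15 mm wide (x) and a wedge through y, symmetric about its middle plane: 2 mm thick at the tip, 12 mm at the grip (1 mm more per 10 mm of length). Pressed down with about 8 to 12 N it sits snug between the discs.
- rack: Blue rack, fixed; origin at the middle of its underside. 200 mm long (y), 90 mm deep (x), deck top 125 mm up. Two slots through the deck, 20 (x) x 16 mm (y), at y = +55 and -55 mm: the taper gauge hangs in one, a blade with a black grip in the other, their axes parallel to the rack's.
- cell: Test cell, fixed: clear open cup on a grey base; origin at the middle of its underside. Cup 86 (x) x 130 mm (y) outside, wall 5 mm, inner floor 17 mm up, rim 108 mm up. Two facing brass discs on spindles along y: axis 62 mm up, tops of the discs 80 mm up. The blade goes in from above, its thickness along the cell's y.
- fixed_disc: The brass disc that cannot move, 36 mm in diameter, 6 mm thick; origin at the centre of its flat inner face, which looks to the cell's -y. Axes as the cell's.
- moving_disc: The facing disc on the adjusting spindle, same size; origin at the centre of its flat inner face, which looks to the cell's +y. The gap between the faces is 4 to 6.5 mm, different each time. The spindle's lock holds against about 18 N along its axis; pushed harder it slides away.
- other_grip (a point): Centre of the black grip (30 x 22 mm, 30 mm tall, standing on the deck) of another, parallel-sided blade in the rack's other slot; leave it there.
- bottle: Amber glass bottle, 70 mm in diameter, 150 mm tall; origin at the middle of its underside. Leave it alone.
- beaker: Glass beaker, 68 mm in diameter, 85 mm tall; origin at the middle of its underside. Leave it alone.
There are look-alikes about, which are no part of the job. Of the things that look like the rack, take the one that is farthest to the robot's left at the start.

How it is judged:
By the outcome, as a careful person would: the job done as asked, in the order asked, and still so for the second after the job is handed in, while the arm keeps its last pose, push and grip.
It also fails if it takes over 45 s, if anything falls off the work surface, if the arm or the gripper's body presses on something with over 40 N, if the wrist force passes 120 N, or if a joint passes its speed limit or range.

## Working session

There is one attempt and no reset: what is moved stays moved. The work goes in short steps, Python scripts to look and compute and a tool call to move; the robot and the scene stay as the last step left them, time stands still between calls to the robot, and variables do not carry over. Pictures are saved under pics/ and viewed, and the job is handed in when it is done.

Besides the shell and the picture viewer there is one more tool, called after ">>>" by a JSON object that holds its "fn" and its "kwargs". send_rows: Moves the arm, as the interface text tells. Its arguments: {"type":"object","properties":{"translation":{"type":"array","items":{"type":"array","items":{"type":"number"}}},"yaw":{"type":"array","items":{"type":"number"}},"fingers":{"type":"array","items":{"type":"number"}}},"required":["translation","yaw","fingers"]}

```bash
ls; mkdir -p pics; python3 - <<'E'
from bench import *
import cv2
s=read_state();print(s)
for n in ("scene","side","wrist"):
    cv2.imwrite(f"pics/{n}0.png",get_image(n)); print(n,camera_params(n))
E
```

```text
pics
{'clock': 0.0, 'joints': array([ 1.37556376e+00,  3.85590599e-01,  6.59368760e-03, -4.86578421e-04,
       -1.19397646e+00, -2.58611146e-01]), 'joint_vel': array([-1.02467031e-03, -1.25511563e-03, -1.04128727e-03, -7.45119911e-04,
        8.29604273e-05,  7.67650157e-04]), 'joint_efforts': array([ 3.02531262e-04, -3.92289877e+01,  1.88405067e+01,  4.18635651e+00,
       -4.48429899e-03,  1.32096710e-05]), 'position': array([273.73756696, 561.21107554, 230.19028967]), 'ee_rot': array([ 9.74342726e-01, -2.25066691e-01, -1.91520054e-04,  1.09514128e-03]), 'contact_force': array([ 0.31466347, -0.54131396,  0.21874024]), 'wrist_torque': array([0.00718921, 0.05257355, 0.04581694]), 'gripper_width': 85.51652265681417}
scene {'mtx': array([[508.12765817,   0.        , 319.46447835],
       [  0.        , 508.12765817, 199.40850034],
       [  0.        ,   0.        ,   1.        ]]), 'rvec': array([ 0.79169345,  2.65386757, -0.95585935]), 'tvec': array([ 462.68831531, -143.97890961, 1478.93145099])}
side {'mtx': array([[393.46204082,   0.        , 315.77252155],
       [  0.        , 393.46204082, 202.62910215],
       [  0.        ,   0.        ,   1.        ]]), 'rvec': array([ 0.23827709, -2.9099079 ,  0.97128415]), 'tvec': array([563.54604753, 126.66786524, 849.43487752])}
wrist {'mtx': array([[349.97913529,   0.        , 320.1609423 ],
       [  0.        , 349.97913529, 198.70010451],
       [  0.        ,   0.        ,   1.        ]]), 'tool_from_camera': array([[-1.09739978e-03, -9.46811105e-01, -3.21788015e-01,
         8.31764187e+01],
       [ 9.99999312e-01, -9.05528864e-04, -7.45939044e-04,
         1.05048504e+00],
       [ 4.14875035e-04, -3.21788612e-01,  9.46811447e-01,
        -1.42446058e+02],
       [ 0.00000000e+00,  0.00000000e+00,  0.00000000e+00,
         1.00000000e+00]])}
```

View pics/scene0.png

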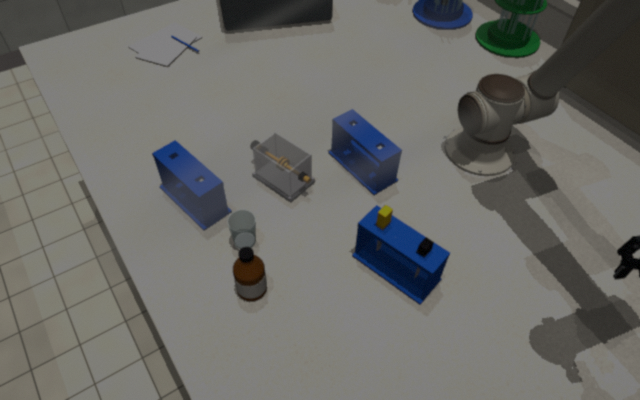

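View pics/side0.png

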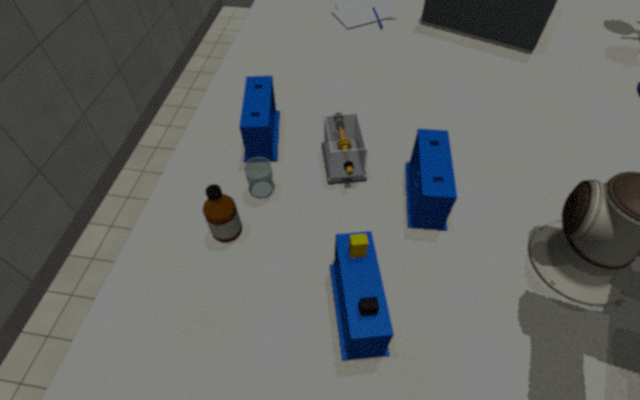

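View pics/wrist0.png

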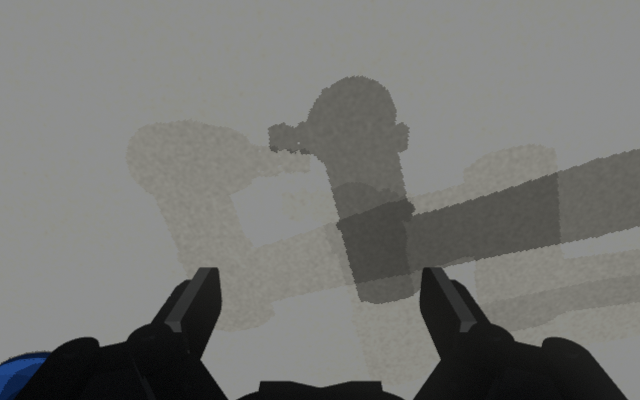

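The scene view shows the yellow grip at about (385,216) and the black one at (426,246), both on the nearest blue rack. The clear cell is at about (282,166). The side view shows the yellow grip at (358,245) and the cell at (345,150). I'll measure these next.

```bash
cat > h.py <<'E'
import numpy as np, cv2
from bench import *
from scipy.spatial.transform import Rotation as R
def cam(name,state=None):
    p=camera_params(name)
    K=np.array(p["mtx"])
    if name=="wrist":
        T=np.array(p["tool_from_camera"]); W=np.eye(4)
        W[:3,:3]=R.from_quat(state["ee_rot"]).as_matrix(); W[:3,3]=state["position"]
        C=W@T; return K,C[:3,:3],C[:3,3]
    r=cv2.Rodrigues(np.array(p["rvec"]))[0]; return K,r.T,-r.T@np.array(p["tvec"])
def ray(c,uv):
    K,A,o=c; d=A@np.linalg.solve(K,[uv[0],uv[1],1.]); return o,d/np.linalg.norm(d)
def onz(c,uv,z):
    o,d=ray(c,uv); return o+d*(z-o[2])/d[2]
def proj(c,p):
    K,A,o=c; q=K@(A.T@(np.asarray(p,float)-o)); return q[:2]/q[2]
def tri(c1,u1,c2,u2):
    o1,d1=ray(c1,u1);o2,d2=ray(c2,u2)
    t=np.linalg.lstsq(np.c_[d1,-d2],o2-o1,rcond=None)[0]
    a=o1+d1*t[0];b=o2+d2*t[1]; return (a+b)/2,np.linalg.norm(a-b)
E
python3 - <<'E'
from h import *
for n in("scene","side"):
    im=cv2.imread(f"pics/{n}0.png");c=cam(n)
    hsv=cv2.cvtColor(im,cv2.COLOR_BGR2HSV)
    for nm,lo,hi in(("blue",(105,150,60),(130,255,255)),("yel",(24,150,90),(35,255,255))):
        m=cv2.inRange(hsv,lo,hi)
        k,l,st,ce=cv2.connectedComponentsWithStats(m)
        for i in range(1,k):
            if st[i,4]>25: print(n,nm,st[i],ce[i].round(1),onz(c,ce[i],100 if nm=="blue" else 155).round())
    def crop(x,y,w,h,f,tag): cv2.imwrite(f"pics/{n}_{tag}.png",cv2.resize(im[y:y+h,x:x+w],None,fx=f,fy=f,interpolation=cv2.INTER_CUBIC))
    if n=="scene": crop(345,195,110,110,5,"rk");crop(240,125,85,80,7,"cell")
    else: crop(315,220,90,145,4,"rk");crop(310,100,70,95,6,"cell")
E
```

```text
scene blue [413   0  59  27 490] [443.3  16. ] [-277. -482.  100.]
scene blue [346 118  48  40 952] [367.1 138.4] [ 316. -133.  100.]
scene blue [153 141  43  34 779] [174.2 157.6] [ 776. -343.  100.]
scene blue [338 148  14  10  61] [345.2 152.4] [ 396. -122.  100.]
scene blue [330 151  13  13  54] [336.2 156.7] [ 424. -122.  100.]
scene blue [366 185  11   9  44] [371.7 189.1] [415.  16. 100.]
scene blue [ 359  206   90   68 1923] [405.  241.1] [446. 181. 100.]
scene blue [381 244  35  28 200] [398.5 257.6] [487. 207. 100.]
scene blue [353 252  70  51 404] [387.7 277.7] [538. 234. 100.]
scene blue [419 271   9   8  42] [423.  274.4] [469. 269. 100.]
scene yel [379 206  13  11  95] [385.1 210.9] [462. 119. 155.]
side blue [ 240   76   39   85 1763] [260.1 108.9] [ 761. -268.  100.]
side blue [ 406  130   50   97 2795] [430.2 170.6] [ 332. -122.  100.]
side blue [244 152   6   9  26] [245.9 156.8] [751. -99. 100.]
side blue [ 330  232   63  128 4283] [357.9 294.9] [461. 198. 100.]
side blue [383 347   6   9  29] [385.5 351.7] [406. 289. 100.]
side yel [351 234  16  12 162] [358.4 239.6] [472. 117. 155.]
```

View pics/scene_rk.png

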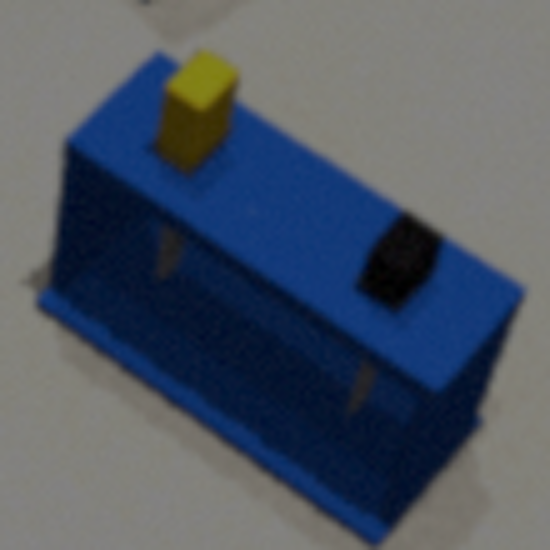

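View pics/side_rk.png

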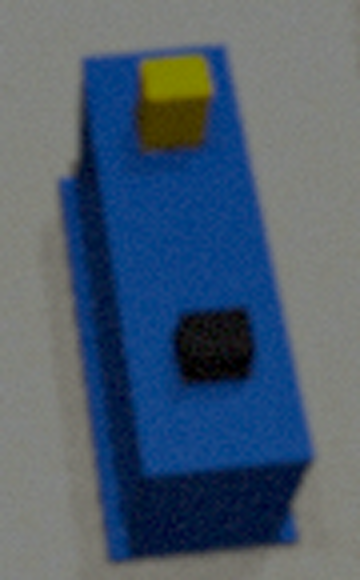

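View pics/scene_cell.png

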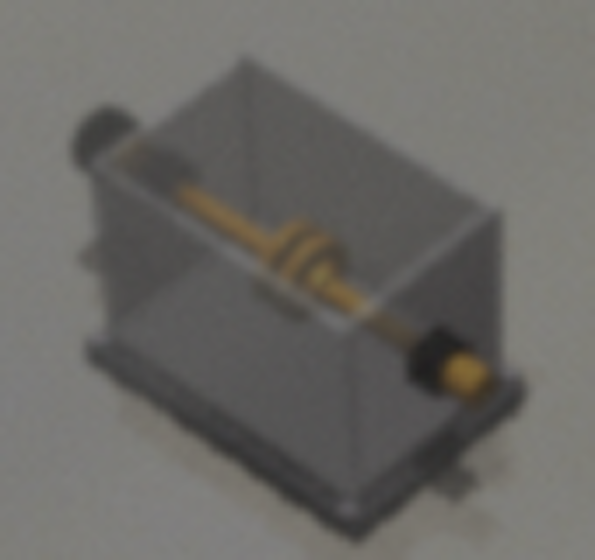

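View pics/side_cell.png

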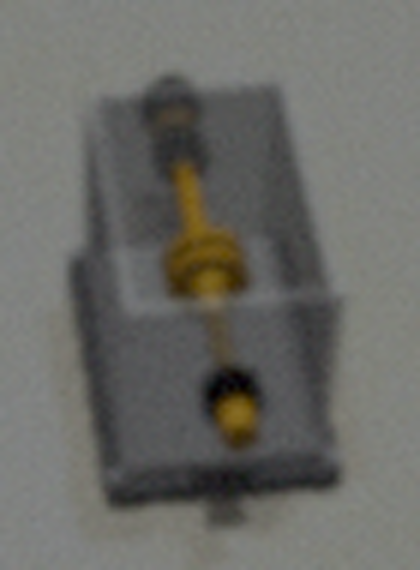

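```bash
python3 - <<'E'
from h import *
cs,cd=cam("scene"),cam("side")
def P(l,f,ox,oy): return [((x+.5)/f-.5+ox,(y+.5)/f-.5+oy) for x,y in l]
def show(nm,a,b,z):
    A=np.array([onz(cs,u,z) for u in a]);B=np.array([onz(cd,u,z) for u in b])
    print(nm,"scene",A[:,:2].round(),A.mean(0).round(1),"\nside",B[:,:2].round(),B.mean(0).round(1))
    for u,v in zip(a,b):
        p,e=tri(cs,u,cd,v);print(p.round(1),round(e,1))
    for Q in(A,B):
        q=np.array(Q)[:,:2];print("len",[round(np.linalg.norm(q[i]-q[(i+1)%4]),1) for i in range(4)],"ang long",np.degrees(np.arctan2(*(q[2]-q[1])[::-1])).round(1),np.degrees(np.arctan2(*(q[3]-q[0])[::-1])).round(1))
# order: left(far x, low y?) 
show("deck",P([(68,145),(160,52),(525,293),(437,390)],5,345,195),P([(84,58),(226,46),(312,462),(142,474)],4,315,220),125)
show("grip",P([(165,88),(203,50),(239,68),(198,110)],5,345,195),P([(142,62),(205,56),(211,92),(146,98)],4,315,220),175)
show("rim",P([(97,165),(245,60),(500,212),(348,330)],7,240,125),P([(92,97),(280,88),(340,298),(122,305)],6,310,100),108)
E
```

```text
deck scene [[518.  98.]
 [450.  78.]
 [400. 270.]
 [465. 286.]] [458.2 182.7 125. ] 
side [[516.  93.]
 [450.  76.]
 [399. 269.]
 [466. 285.]] [457.5 180.8 125. ]
[516.1  94.1 122.4] 4.2
[449.7  76.5 124.7] 1.6
[398.6 268.6 123. ] 0.3
[465.9 286.1 127.3] 0.5
len [np.float64(71.0), np.float64(198.4), np.float64(66.6), np.float64(195.1)] ang long 104.7 105.9
len [np.float64(68.5), np.float64(199.9), np.float64(68.8), np.float64(198.2)] ang long 104.7 104.6
grip scene [[490. 124.]
 [463. 117.]
 [456. 133.]
 [486. 142.]] [473.7 129.  175. ] 
side [[487. 123.]
 [461. 115.]
 [456. 133.]
 [484. 141.]] [472.  128.2 175. ]
[487.6 121.3 171.1] 1.5
[460.5 113.7 171.2] 1.2
[456.3 133.4 175.2] 0.3
[483.7 139.6 172.1] 0.9
len [np.float64(28.2), np.float64(17.9), np.float64(30.7), np.float64(17.9)] ang long 112.7 104.7
len [np.float64(28.0), np.float64(18.5), np.float64(28.4), np.float64(18.3)] ang long 103.3 102.0
rim scene [[ 592. -257.]
 [ 518. -276.]
 [ 480. -156.]
 [ 558. -135.]] [ 536.9 -206.1  108. ] 
side [[ 591. -258.]
 [ 514. -276.]
 [ 479. -158.]
 [ 561. -141.]] [ 536.2 -208.5  108. ]
[ 591.2 -259.2  106.4] 1.5
[ 514.7 -281.8  102.7] 0.6
[ 478.9 -158.   106.8] 2.0
[ 560.3 -131.5  115.7] 3.7
len [np.float64(77.3), np.float64(126.2), np.float64(80.2), np.float64(126.1)] ang long 107.3 105.9
len [np.float64(78.5), np.float64(123.1), np.float64(84.1), np.float64(120.7)] ang long 106.9 104.3
```

The yellow-grip rack lies at about (458,182) with yaw about 14.7°. It is the farthest left, and its side lengths check out. The gauge comes out at (472.5,128.7) from both the grip itself and the rack geometry. The cell is at about (536.5,-207) with yaw about 16°. Next I'll hover above the grip and look with the wrist camera.

```bash
cat >> h.py <<'E'
def shift(target,yawdeg):
    s=read_state(); M=R.from_quat(s["ee_rot"]).as_matrix()
    x=M[:,0]; cur=np.degrees(np.arctan2(x[1],x[0]))
    print("pos",s["position"].round(1),"xyaw",cur.round(2),"z",M[:,2].round(4),"F",s["contact_force"].round(2),"T",s["wrist_torque"].round(3),"w",round(s["gripper_width"],1),"t",s["clock"])
    print("shift m",(M.T@(np.array(target)-s["position"])/1000).round(4),"tool yaw",round(-((yawdeg-cur+180)%360-180),2))
E
python3 -c "
from h import *
shift([472.5,128.7,260],14.7)"
```

```text
pos [273.8 561.4 230.5] xyaw -26.01 z [-6.0e-04 -1.6e-03 -1.0e+00] F [0.1  1.42 0.02] T [-0.013  0.017  0.018] w 85.7 t 0.15
shift m [ 0.3683  0.3018 -0.029 ] tool yaw -40.71
```

>>> {"fn": "send_rows", "kwargs": {"translation": [[0.037,0.03,-0.015],[0.074,0.06,-0.029],[0.111,0.09,-0.029],[0.148,0.121,-0.029],[0.185,0.151,-0.029],[0.222,0.181,-0.029],[0.259,0.211,-0.029],[0.296,0.242,-0.029],[0.333,0.272,-0.029],[0.368,0.302,-0.029],[0.368,0.302,-0.029],[0.368,0.302,-0.029]], "yaw": [-4,-8,-12,-16,-20,-24,-28,-32,-36,-40.7,-40.7,-40.7], "fingers": [0,0,0,0,0,0,0,0,0,0,0,0]}}

```text
clock: 1.35
position: [472.2, 127.5, 259.7]
ee_rot: [0.992, 0.126, -0.001, 0.001]
contact_force: [0.5, 0.8, -0.4]
gripper_width: 85.7
```

```bash
python3 - <<'E'
from h import *
shift([472.5,128.7,260],14.7)
s=read_state();im=get_image("wrist");cv2.imwrite("pics/w1.png",im)
c=cam("wrist",s);print(s["joints"].round(2))
m=cv2.inRange(cv2.cvtColor(im,cv2.COLOR_BGR2HSV),(22,120,60),(38,255,255))
cn=max(cv2.findContours(m,0,2)[0],key=cv2.contourArea);print(cv2.boundingRect(cn))
r=cv2.minAreaRect(cn);b=cv2.boxPoints(r);print(r)
q=np.array([onz(c,u,175) for u in b]);print(q.round(1),q.mean(0))
print(proj(c,[472.5,128.7,175]))
E
```

```text
pos [472.2 127.5 259.7] xyaw 14.51 z [-0.0013 -0.0016 -1.    ] F [ 0.48  0.82 -0.44] T [0.014 0.074 0.02 ] w 85.7 t 1.35
shift m [ 0.0006 -0.0011 -0.0003] tool yaw -0.19
[ 0.6   0.13 -0.27  0.   -1.18  1.23]
(306, 172, 30, 53)
((320.5, 198.0), (29.0, 52.0), 0.0)
[[456.7 132.9 175. ]
 [493.3 141.8 175. ]
 [498.1 123.  175. ]
 [461.8 113.2 175. ]] [477.49092217 127.72907291 175.        ]
[317.33024134 204.96031493]
```

View pics/w1.png

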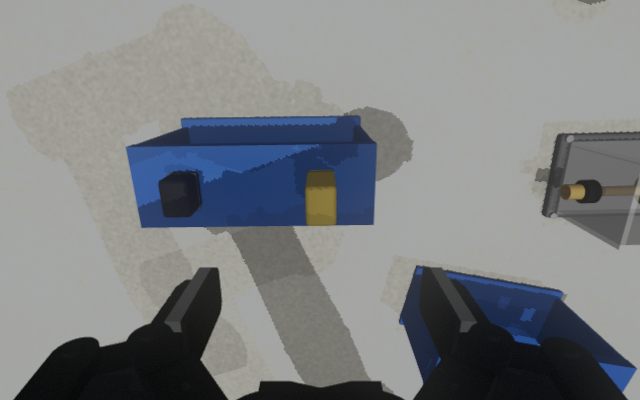

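The grip is at the middle of the wrist picture: column about 321, with its lower edge at row 225. That gives (473.8,126.8), within 2 mm of the fixed cameras, and the rack lies square in the picture. I'll descend and grip.

>>> {"fn": "send_rows", "kwargs": {"translation": [[0.001,0,0.03],[0.001,0,0.065],[0.001,0,0.1],[0.001,0,0.122],[0.001,0,0.122],[0.001,0,0.122],[0.001,0,0.122],[0.001,0,0.122],[0.001,0,0.122],[0.001,0,0.122],[0.001,0,0.122],[0.001,0,0.122]], "yaw": [0,0,0,0,0,0,0,0,0,0,0,0], "fingers": [0,0,0,0,0,255,255,255,255,255,255,255]}}

```text
clock: 2.6
position: [473.3, 128.7, 138.8]
ee_rot: [0.992, 0.127, 0.0, 0.0]
contact_force: [-1.1, 0.2, 6.1]
gripper_width: 21.3
```

```bash
python3 - <<'E'
from h import *
shift([472.5,128.7,260],14.7)
cv2.imwrite("pics/w2.png",get_image("wrist"))
E
```

```text
pos [473.3 128.7 138.8] xyaw 14.63 z [ 4.e-04 -8.e-04 -1.e+00] F [-1.07  0.2   6.14] T [ 0.198  0.565 -0.009] w 21.3 t 2.6
shift m [-8.000e-04 -1.000e-04 -1.212e-01] tool yaw -0.07
```

View pics/w2.png

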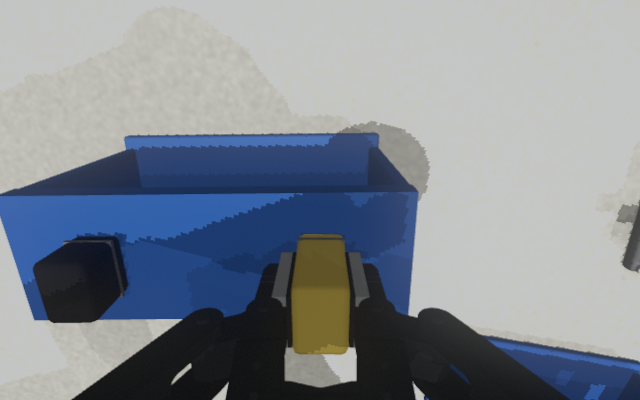

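The jaws hold the grip at 21.3 mm (nominal 22), and it is seen centred between the pads at about (321,295). I'll lift straight up.

>>> {"fn": "send_rows", "kwargs": {"translation": [[0,0,-0.015],[0,0,-0.04],[0,0,-0.07],[0,0,-0.1],[0,0,-0.13],[0,0,-0.16],[0,0,-0.16],[0,0,-0.16]], "yaw": [0,0,0,0,0,0,0,0], "fingers": [255,255,255,255,255,255,255,255]}}

```text
clock: 3.45
position: [472.8, 128.9, 298.4]
ee_rot: [0.992, 0.127, -0.0, -0.0]
contact_force: [-0.2, 0.1, -1.4]
gripper_width: 21.5
```

```bash
python3 - <<'E'
from h import *
shift([536.5,-207.3,300],16)
print(read_state()["joints"].round(2))
cv2.imwrite("pics/w3.png",get_image("wrist"))
cv2.imwrite("pics/s3.png",get_image("side"))
E
```

```text
pos [472.8 128.9 298.4] xyaw 14.6 z [-3.e-04 -0.e+00 -1.e+00] F [-0.18  0.06 -1.36] T [-0.017  0.071 -0.055] w 21.5 t 3.45
shift m [-0.0231  0.3414 -0.0016] tool yaw -1.4
[ 0.6   0.11 -0.2  -0.   -1.27  1.23]
```

View pics/w3.png

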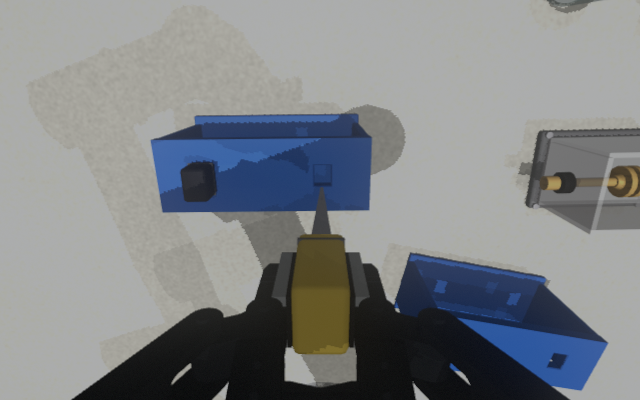

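View pics/s3.png

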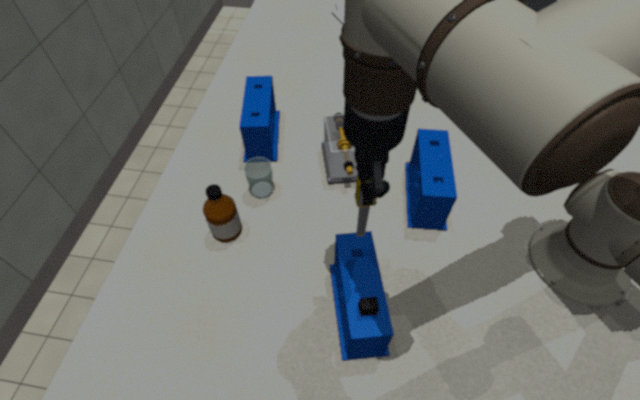

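The gauge is held and its blade hangs straight, with the tip at about column 321 in the wrist picture. Weight reads about 1.4 N. Now I'll carry it over the cell.

>>> {"fn": "send_rows", "kwargs": {"translation": [[-0.002,0.03,0],[-0.005,0.07,0],[-0.008,0.115,0],[-0.011,0.16,0],[-0.014,0.205,0],[-0.017,0.25,0],[-0.02,0.295,0.01],[-0.022,0.325,0.02],[-0.023,0.341,0.028],[-0.023,0.341,0.028],[-0.023,0.341,0.028],[-0.023,0.341,0.028]], "yaw": [0,0,0,0,0,0,0,-1.4,-1.4,-1.4,-1.4,-1.4], "fingers": [255,255,255,255,255,255,255,255,255,255,255,255]}}

```text
clock: 4.75
position: [536.1, -206.3, 269.8]
ee_rot: [0.99, 0.14, -0.001, 0.001]
contact_force: [0.0, -0.1, -0.5]
gripper_width: 21.1
```

```bash
python3 - <<'E'
from h import *
shift([536.5,-207.3,260],16)
print(read_state()["joints"].round(2))
s=read_state();im=get_image("wrist");cv2.imwrite("pics/w4.png",im)
np.save("w4state.npy",np.r_[s["position"],s["ee_rot"]])
cv2.imwrite("pics/w4z.png",cv2.resize(im[90:260,220:420],None,fx=4,fy=3.5,interpolation=cv2.INTER_CUBIC)[:600])
E
```

```text
pos [ 536.1 -206.3  269.8] xyaw 16.08 z [-0.0026 -0.0019 -1.    ] F [ 0.01 -0.13 -0.5 ] T [ 0.058 -0.026 -0.034] w 21.1 t 4.75
shift m [0.0002 0.0011 0.0098] tool yaw 0.08
[-0.08  0.27 -0.06  0.   -1.24  1.94]
```

View pics/w4.png

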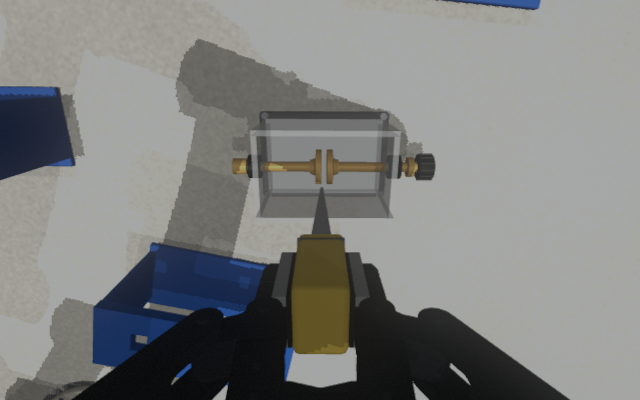

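View pics/w4z.png

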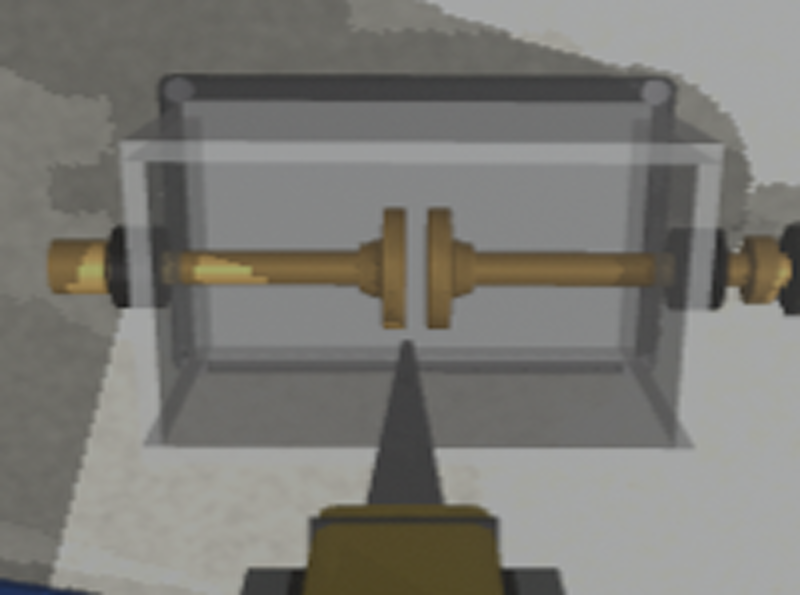

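The wrist view shows the two brass discs at rows about 149–184, with the gap between columns about 321.5 and 326.5. The blade tip is at about (321.7,187). I'll measure the gap centre and the yaw at sub-pixel level.

```bash
cat > gap.py <<'E'
from h import *
def gap(im,s,u0=300,u1=350,r0=None,r1=None,z=62):
    c=cam("wrist",s)
    f=im.astype(float); sat=f[:,:,2]-f[:,:,0]  # R-B
    out=[]
    for v in range(r0,r1):
        row=sat[v,u0:u1]; hi=np.percentile(row,90)
        th=hi/2+ row.min()/2
        on=row>th
        # gap = longest off run between on runs
        i=np.where(on)[0]
        g=np.diff(i); k=g.argmax()
        if g[k]<3: continue
        a=i[k]; b=i[k+1]
        ua=a+(row[a]-th)/(row[a]-row[a+1]); ub=b-(row[b]-th)/(row[b]-row[b-1])
        out.append((v,u0+ua,u0+ub))
    return c,np.array(out)
E
python3 - <<'E'
from gap import *
from types import SimpleNamespace
im=cv2.imread("pics/w4.png");d=np.load("w4state.npy");s=dict(position=d[:3],ee_rot=d[3:])
c,o=gap(im,s,300,350,148,186)
print(o[::3].round(1))
A=o[(o[:,0]>152)&(o[:,0]<181)]
M=R.from_quat(s["ee_rot"]).as_matrix()
for k in(1,2):
    p=np.polyfit(A[:,0],A[:,k],1);print("slope",p[0],"u@167",np.polyval(p,167))
um=(A[:,1]+A[:,2]).mean()/2
P=onz(c,(um,166.6),62);print("gapc",P, "width",np.linalg.norm(onz(c,(A[:,1].mean(),166.6),62)-onz(c,(A[:,2].mean(),166.6),62)))
print("in tool",(M.T@(P-s["position"])).round(1))
# cell rim corners outer in the wrist view
for z,l in((108,[(121,141),(723,143),(692,448),(146,446)]),):
    q=np.array([onz(c,((x+.5)/4-.5+220,(y+.5)/3.5-.5+90),z) for x,y in l]);print(q.round(1),q.mean(0))
    e=q[0]-q[1];print(np.degrees(np.arctan2(e[1],e[0])),np.linalg.norm(e));e=q[3]-q[2];print(np.degrees(np.arctan2(e[1],e[0])),np.linalg.norm(e))
# tip
print("tip expected px",proj(c,s["position"]+M@[0,0,113.8]))
K=c
# blade edges below
E
```

```text
[[148.  334.5 337.5]
 [151.  320.8 326.5]
 [154.  320.8 326.4]
 [157.  320.8 326.4]
 [160.  320.8 326.4]
 [163.  320.8 326.4]
 [166.  320.9 326.5]
 [169.  320.9 326.5]
 [172.  320.8 326.5]
 [175.  320.9 326.4]
 [178.  320.9 326.4]
 [181.  320.9 326.3]
 [184.  322.  326. ]]
slope 0.002534276523068942 u@167 320.84963725997613
slope -0.0022230048716318862 u@167 326.4261254745944
gapc [ 535.00559563 -211.42576751   62.        ] width 5.718199619584748
in tool [ -1.8   4.4 207.8]
[[ 559.2 -137.8  108. ]
 [ 594.4 -262.4  108. ]
 [ 516.4 -283.5  108. ]
 [ 481.8 -160.6  108. ]] [ 537.96395204 -211.10934063  108.        ]
105.79124386435055 129.50667659210393
105.72573844659111 127.6861346699328
tip expected px [319.13545301 193.02113591]
```

```bash
cat >> gap.py <<'E'
def toolx(c,s,uv,ztool):
    "intersect pixel ray with plane tool z = ztool; return tool coords"
    M=R.from_quat(s["ee_rot"]).as_matrix(); o,d=ray(c,uv)
    o=M.T@(o-s["position"]); d=M.T@d
    return o+d*(ztool-o[2])/d[2]
E
python3 - <<'E'
from gap import *
im=cv2.imread("pics/w4.png");d=np.load("w4state.npy");s=dict(position=d[:3],ee_rot=d[3:]);c=cam("wrist",s)
print("tip edge",toolx(c,s,(321.5,187),113.8))
# blade profile: dark
g=cv2.cvtColor(im,cv2.COLOR_BGR2GRAY)
for v in (184,186,187,188,190,195,200,210,220,230): print(v,g[v,308:338])
print(toolx(c,s,(298,352),-19-25),toolx(c,s,(349,352),-44))
E
```

```text
tip edge [  4.83355549   1.81782873 113.8       ]
184 [134 134 134 134 134 134 134 132 127 127 127 128 129 130 135 134 134 134
 131 125 125 126 126 126 129 135 134 133 134 134]
186 [133 135 134 134 135 134 134 134 135 134 134 134 135 134 134 134 134 134
 135 133 135 134 134 134 134 134 134 134 134 134]
187 [134 134 134 134 134 134 134 134 135 135 134 130 112  86  96 119 134 134
 134 134 134 135 134 134 134 133 134 134 135 134]
188 [130 130 130 130 130 131 129 130 130 130 130 122  92  68  74 107 135 134
 134 133 134 134 134 135 134 134 134 134 134 134]
190 [114 114 113 114 112 114 113 113 113 113 113 102  68  65  66  87 113 113
 113 113 113 113 114 113 113 113 112 113 113 112]
195 [85 85 84 84 85 84 85 84 85 84 80 68 66 65 65 66 73 85 84 81 85 85 86 85
 86 85 86 86 86 86]
200 [107 106 107 107 107 108 108 107 106  96  72  66  66  65  64  65  70  89
 106 107 107 107 106 106 108 106 107 106 107 107]
210 [106 105 104 105 107 107 109  98  73  64  64  64  65  64  65  65  65  65
  73  94 106 106 105 107 108 107 107 106 106 107]
220 [164 163 163 164 165 148  82  63  64  63  63  64  63  64  66  65  63  64
  64  63 105 152 164 164 164 164 164 163 163 163]
230 [161 162 161 145  86  64  63  62  64  63  64  63  64  63  63  63  63  63
  64  63  62  66 118 162 161 159 158 158 158 156]
[ -7.48967956  -7.01182786 -44.        ] [ -7.51513623  10.78971801 -44.        ]
```

```bash
python3 - <<'E'
from h import *
a=get_image("scene");b=get_image("side")
cv2.imwrite("pics/sc5.png",a);cv2.imwrite("pics/sd5.png",b)
s=read_state();M=R.from_quat(s["ee_rot"]).as_matrix()
for n,im in(("scene",a),("side",b)):
    c=cam(n);u=proj(c,s["position"]+M@[0,0,60]);print(n,u,proj(c,s["position"]+M@[0,0,113.8]))
    x,y=int(u[0])-50,max(0,int(u[1])-50);print(x,y)
    cv2.imwrite(f"pics/{n}5z.png",cv2.resize(im[y:y+100,x:x+100],None,fx=6,fy=6,interpolation=cv2.INTER_CUBIC))
E
```

```text
scene [280.37751456 121.29590437] [281.30865978 137.56995787]
230 71
side [346.27175767  97.63767226] [345.15569239 116.65381001]
296 47
```

View pics/scene5z.png

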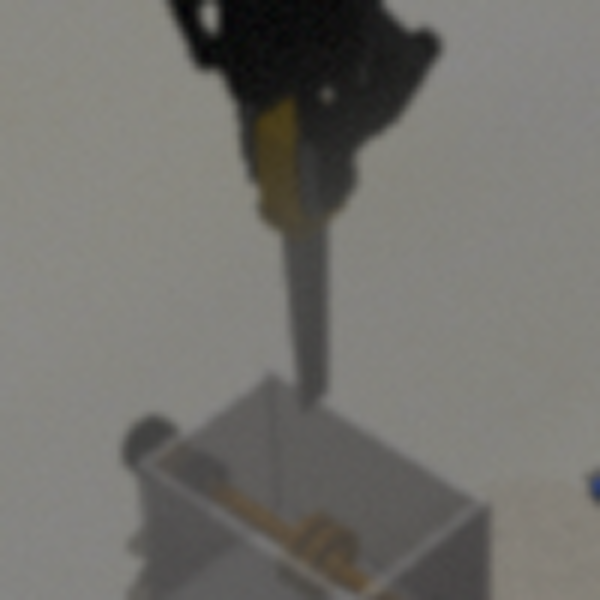

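View pics/side5z.png

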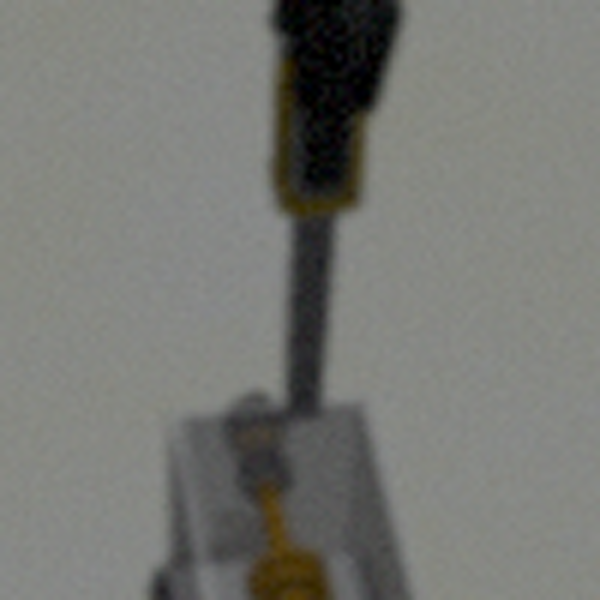

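The fixed views show the blade upright to within about 0.7°, which is the pixel noise. In the wrist camera the gauge shows a constant lateral bias of about 1.8 mm, so the discs really lie about 2.5 mm further along tool y. I'll shift and lower until the tip is just above the discs, then compare the two within one picture.

>>> {"fn": "send_rows", "kwargs": {"translation": [[0,0.0025,0],[0,0.0025,0.02],[0,0.0025,0.04],[0,0.0025,0.056],[0,0.0025,0.06],[0,0.0025,0.06],[0,0.0025,0.06]], "yaw": [0,0,0,0,0,0,0], "fingers": [255,255,255,255,255,255,255]}}

```text
clock: 5.6
position: [537.5, -208.9, 211.4]
ee_rot: [0.99, 0.14, -0.0, 0.001]
contact_force: [-0.1, 0.0, -0.7]
gripper_width: 21.4
```

```bash
python3 - <<'E'
from h import *
shift([536.5,-207.3,260],16)
s=read_state();im=get_image("wrist");cv2.imwrite("pics/w6.png",im)
np.save("w6state.npy",np.r_[s["position"],s["ee_rot"]])
cv2.imwrite("pics/w6z.png",cv2.resize(im[110:250,240:400],None,fx=5,fy=4,interpolation=cv2.INTER_CUBIC))
b=get_image("side")
cv2.imwrite("pics/sd6z.png",cv2.resize(b[90:190,296:396],None,fx=6,fy=6,interpolation=cv2.INTER_CUBIC))
E
```

```text
pos [ 537.5 -208.9  211.4] xyaw 16.13 z [ 2.0e-04 -2.7e-03 -1.0e+00] F [-0.12  0.03 -0.71] T [ 0.063 -0.013 -0.026] w 21.4 t 5.6
shift m [-0.0005 -0.0017 -0.0486] tool yaw 0.13
```

View pics/w6z.png

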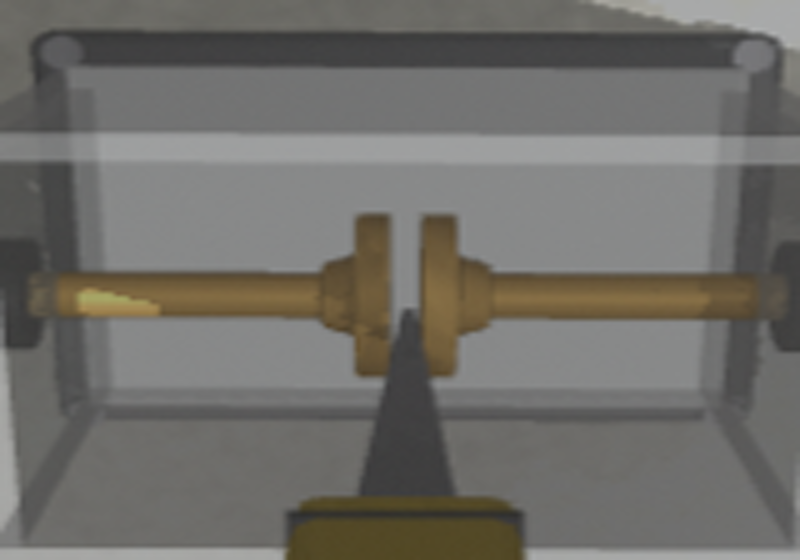

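View pics/sd6z.png

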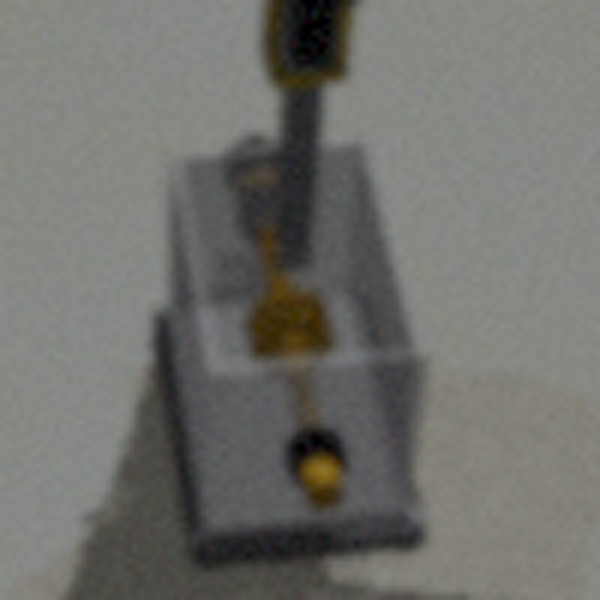

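```bash
python3 - <<'E'
from gap import *
im=cv2.imread("pics/w6.png");d=np.load("w6state.npy");s=dict(position=d[:3],ee_rot=d[3:])
c,o=gap(im,s,305,340,166,187)
print(o[::4].round(2))
um=(o[:,1]+o[:,2]).mean()/2
M=R.from_quat(s["ee_rot"]).as_matrix()
dz=s["position"][2]-62
print("slopes",np.polyfit(o[:,0],o[:,1],1)[0],np.polyfit(o[:,0],o[:,2],1)[0])
# disc tangents: solve centre ray as mean direction
Ks=c[0]
vs=[(213+.5)/4-.5+110,(377+.5)/4-.5+110]; ang=np.arctan((np.array(vs)-Ks[1,2])/Ks[1,1]); vm=Ks[1,2]+Ks[1,1]*np.tan(ang.mean())
P=toolx(c,s,(um,vm),dz);print("disc",P,um,vm)
print("width",(o[:,2]-o[:,1]).mean(), (toolx(c,s,(o[:,2].mean(),vm),dz)-toolx(c,s,(o[:,1].mean(),vm),dz))[1])
print("tip +x edge",toolx(c,s,(321.2,(312.5/4-.5+110)),113.8))
g=cv2.cvtColor(im,cv2.COLOR_BGR2GRAY)
for v in range(184,196): print(v,g[v,312:332])
# expected disc half-angle check
o0=np.linalg.norm(M.T@(c[2]-s["position"])-P);print("ang half meas",(ang[1]-ang[0])/2,"exp",np.arcsin(18/o0))
E
```

```text
[[166.   317.46 323.96]
 [170.   317.46 324.  ]
 [174.   317.43 323.75]
 [178.   317.45 323.76]
 [182.   317.2  323.79]
 [186.   317.17 323.87]]
slopes -0.014641702179224976 -0.008328309992725722
disc [ -2.71403408   1.18342208 149.3976344 ] 320.603850254167 183.42730137024492
width 6.472619221237822 5.617305757206164
tip +x edge [  4.33326924   1.58871907 113.8       ]
184 [ 95  94  94  94  94  95 113 137 136 137 137 121  87 108 112 111 110 109
 108  99]
185 [ 94  93  93  93  92  94 113 137 137 137 136 122  85 106 111 112 110 109
 108 102]
186 [ 92  92  93  92  92  94 113 137 136 136 136 122  86 105 109 110 110 108
 108 102]
187 [ 92  91  91  91  89  92 112 132 114  88  97 100  84 103 106 109 109 108
 107 103]
188 [ 89  90  88  89  94 101 113 128  96  66  82  94  84 103 106 107 108 108
 107 100]
189 [ 87  87  88  88  94 103 112 124  82  68  76  84  84 102 105 106 107 107
 106  99]
190 [ 85  85  86  87  92 102 113 121  70  67  69  72  84 101 104 105 106 105
 104  98]
191 [ 93  85  82  80  83  87 106 109  67  67  66  65  77  99 102 104 105 106
 104  96]
192 [ 99  93  79  74  75  82 104 106  67  68  68  64  75  97  99 101 103 105
 102  90]
193 [ 93  81  74  72  74  82 100  94  67  67  66  64  76  96  97 100 100 103
 101  95]
194 [ 93  89  85  82  73  82  95  81  66  66  67  64  75  96  97  96  98  99
  99 110]
195 [ 93  91  87  88  87  93  89  68  66  65  66  65  79  96  96  97  96  98
  96 111]
ang half meas 0.058396731347478394 exp 0.059241063048010995
```

In the wrist view the tip (321.3,187.5) sits over the gap centre (320.6,183.4). Resolved at depth, that is about 0.4 mm off across the gap and about 0.8 mm off along the blade width. The cell yaw is about 15.75° against the tool's 16.1°. I'll correct these and enter slightly.

>>> {"fn": "send_rows", "kwargs": {"translation": [[0.0008,-0.0004,0],[0.0008,-0.0004,0.005],[0.0008,-0.0004,0.01],[0.0008,-0.0004,0.015],[0.0008,-0.0004,0.02],[0.0008,-0.0004,0.025],[0.0008,-0.0004,0.026],[0.0008,-0.0004,0.026]], "yaw": [0.4,0.4,0.4,0.4,0.4,0.4,0.4,0.4], "fingers": [255,255,255,255,255,255,255,255]}}

```text
clock: 6.5
position: [538.0, -208.4, 185.2]
ee_rot: [0.991, 0.137, -0.0, 0.001]
contact_force: [-0.2, 0.4, -1.3]
gripper_width: 21.1
```

```bash
cat > look.py <<'E'
from h import *
import sys
t=sys.argv[1]
shift([536.5,-207.3,160],15.75)
s=read_state();im=get_image("wrist");cv2.imwrite(f"pics/w{t}.png",im)
np.save(f"w{t}state.npy",np.r_[s["position"],s["ee_rot"]])
cv2.imwrite(f"pics/w{t}z.png",cv2.resize(im[130:270,240:400],None,fx=5,fy=4,interpolation=cv2.INTER_CUBIC))
g=cv2.cvtColor(im,cv2.COLOR_BGR2GRAY)
for v in range(168,230,4): print(v,g[v,305:340])
E
python3 look.py 7
```

```text
pos [ 538.  -208.4  185.2] xyaw 15.71 z [-0.     -0.0026 -1.    ] F [-0.17  0.42 -1.27] T [-0.041  0.109 -0.018] w 21.1 t 6.5
shift m [-0.0012 -0.0015  0.0252] tool yaw -0.04
168 [137 138 138 138 138 138 138 138 137 137 138 138 138 138 138 138 138 137
 138 138 138 138 138 138 138 138 138 138 138 139 138 138 139 138 138]
172 [138 138 138 138 138 128  94  77  75  76  75  75  80 111 138 138 138 138
 138 127  92  76  76  77  76  76  77 106 138 138 138 138 138 138 139]
176 [138 138 138 137 138 123  79  79  81  81  80  79  83 111 138 138 138 138
 138 122  79  84  83  80  81  79  81  89 117 138 138 137 138 138 138]
180 [138 137 138 137 131 107  83  84  83  82  82  84  90 112 137 138 138 137
 138 123  81  90  91  91  89  88  87  94 119 137 138 137 138 138 138]
184 [105  95  85  72  67  71  86  85  84  85  83  82  86 111 137 138 138 138
 138 123  82  93  94  94  94  94  95  91  79  72  76  89  98 106 127]
188 [ 78  77  78  79  75  73  88  88  88  88  88  88  83 102 129  96  68  83
 117 123  87 102 101 101 100 100  99  94  86  90  87  87  85  84  82]
192 [ 83  83  83  82  73  77  92  94  94  9
[... 691 characters left out ...]

212 [137 137 137 137 137 122  76  81  82  81  75  65  65  66  65  65  65  64
  65  64  65  67  74  82  82  83  83  99 126 137 137 137 137 138 137]
216 [137 137 137 137 137 135 131 128 129 114  66  64  63  62  64  66  65  64
  66  65  66  64  78 109 129 128 130 134 137 138 137 137 137 138 137]
220 [119 119 118 119 117 116 117 120 109  73  64  63  63  63  63  63  63  64
  63  63  64  64  65  83 112 120 119 118 116 117 119 118 119 119 118]
224 [85 86 85 85 85 85 85 81 68 63 63 63 63 63 64 63 62 62 61 62 62 63 63 64
 72 84 85 85 85 85 85 85 85 86 86]
228 [110 109 109 109 109 110 106  87  63  61  62  62  62  62  62  62  62  62
  62  62  63  64  62  62  72  94 108 108 109 109 109 109 110 110 109]
```

View pics/w7z.png

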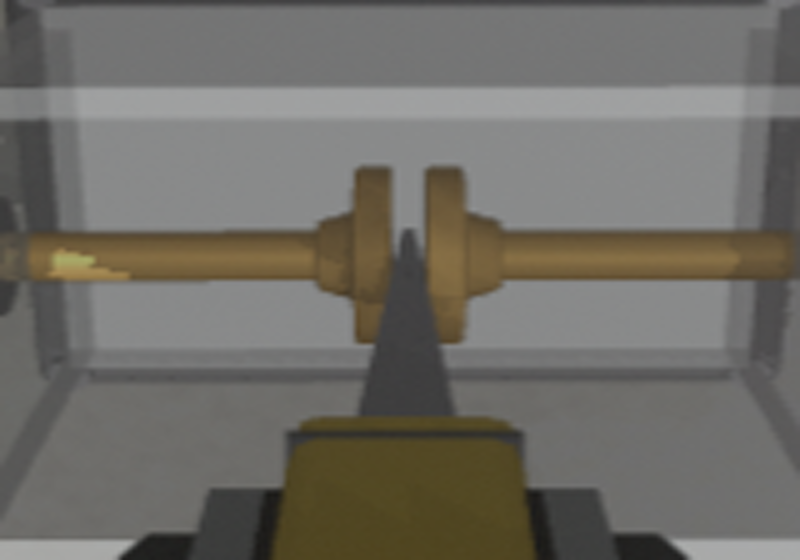

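```bash
python3 - <<'E'
from gap import *
im=cv2.imread("pics/w7.png");d=np.load("w7state.npy");s=dict(position=d[:3],ee_rot=d[3:]);c=cam("wrist",s);K=c[0]
f=im.astype(float);sat=(f[:,:,2]-f[:,:,0])
print(sat[168:176,312:316].mean(1),sat[210:222,312:315].mean(1),sat[210:222,327:331].mean(1))
for vs in([170.9,215.3],):
  ang=np.arctan((np.array(vs)-K[1,2])/K[1,1]);vm=K[1,2]+K[1,1]*np.tan(ang.mean())
  dz=s["position"][2]-62;print(vm,toolx(c,s,(321.1,vm),dz),np.diff(ang)/2)
print(toolx(c,s,(321.3,187.3),113.8))
E
```

```text
[-1.5  -1.25 -1.    8.25 25.75 34.25 36.75 39.25] [48.66666667 46.66666667 45.         42.66666667 37.66666667 36.33333333
  2.          0.         -0.33333333  0.         -0.33333333  0.        ] [44.25 43.5  40.5  36.75 32.25 29.5   1.75 -0.25  0.    0.25  0.    0.  ]
193.1224369350637 [ -3.09220775   1.54052277 123.15383818] [0.06333137]
[  4.59907596   1.66818315 113.8       ]
```

The blade is now inside the gap: tip centre at column 321.3 against gap centre 321.1, faces parallel, and about 0.2 mm off in x. I'll descend watching the force.

>>> {"fn": "send_rows", "kwargs": {"translation": [[0,0,0.003],[0,0,0.006],[0,0,0.009],[0,0,0.012],[0,0,0.012],[0,0,0.012]], "yaw": [0,0,0,0,0,0], "fingers": [255,255,255,255,255,255]}}

```text
clock: 7.15
position: [538.2, -208.5, 173.4]
ee_rot: [0.991, 0.137, 0.0, 0.001]
contact_force: [-0.5, -0.1, -0.9]
gripper_width: 21.4
```

```bash
python3 look.py 8 | head -2
```

```text
pos [ 538.2 -208.5  173.4] xyaw 15.72 z [ 4.0e-04 -2.7e-03 -1.0e+00] F [-0.47 -0.08 -0.87] T [-0.024 -0.01   0.009] w 21.4 t 7.15
shift m [-0.0013 -0.0017  0.0134] tool yaw -0.03
```

View pics/w8z.png

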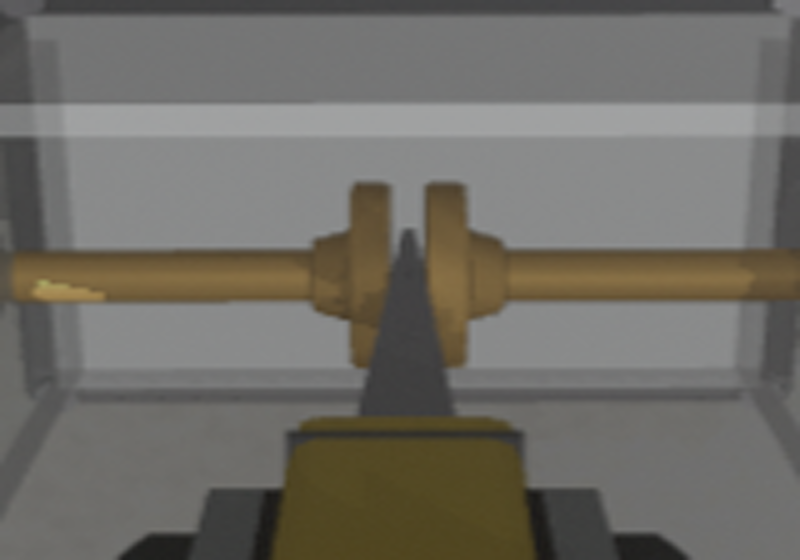

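The blade is still centred and there is no contact force yet. I'll continue in small steps.

>>> {"fn": "send_rows", "kwargs": {"translation": [[0,0,0.001],[0,0,0.002],[0,0,0.003],[0,0,0.003]], "yaw": [0,0,0,0], "fingers": [255,255,255,255]}}

```text
clock: 7.6
position: [538.2, -208.5, 170.3]
ee_rot: [0.991, 0.137, 0.0, 0.001]
contact_force: [-0.3, 0.6, -1.5]
gripper_width: 21.5
```

>>> {"fn": "send_rows", "kwargs": {"translation": [[0,0,0.001],[0,0,0.002],[0,0,0.002]], "yaw": [0,0,0], "fingers": [255,255,255]}}

```text
clock: 7.9
position: [538.1, -208.5, 168.1]
ee_rot: [0.991, 0.137, -0.0, 0.001]
contact_force: [-0.8, -0.3, -1.6]
gripper_width: 21.1
```

>>> {"fn": "send_rows", "kwargs": {"translation": [[0,0,0.001],[0,0,0.002],[0,0,0.002]], "yaw": [0,0,0], "fingers": [255,255,255]}}

```text
clock: 8.2
position: [538.0, -208.5, 165.9]
ee_rot: [0.991, 0.137, -0.0, 0.001]
contact_force: [0.9, 0.4, -1.2]
gripper_width: 21.3
```

>>> {"fn": "send_rows", "kwargs": {"translation": [[0,0,0.001],[0,0,0.002],[0,0,0.002]], "yaw": [0,0,0], "fingers": [255,255,255]}}

```text
clock: 8.5
position: [538.0, -208.6, 163.8]
ee_rot: [0.991, 0.137, -0.0, 0.001]
contact_force: [-0.4, -0.8, -1.7]
gripper_width: 21.5
```

```bash
python3 look.py 9
```

```text
pos [ 538.  -208.6  163.8] xyaw 15.72 z [-3.0e-04 -2.7e-03 -1.0e+00] F [-0.44 -0.82 -1.65] T [-0.111 -0.026 -0.025] w 21.5 t 8.5
shift m [-0.0011 -0.0016  0.0038] tool yaw -0.03
168 [140 141 140 140 140 140 141 140 140 141 141 141 140 141 141 141 141 140
 141 141 141 141 141 140 140 141 141 141 141 141 141 141 141 141 140]
172 [139 140 139 139 139 139 140 140 139 140 139 139 140 139 140 139 139 140
 140 139 139 139 139 140 139 139 139 139 139 140 139 140 140 139 140]
176 [139 139 140 139 139 140 139 139 139 140 140 139 139 139 140 139 139 139
 139 139 139 140 139 139 140 139 139 139 140 139 140 139 140 139 139]
180 [139 140 140 139 126  82  71  71  71  70  69  68  82 117 139 140 140 139
 139 130  95  71  70  71  71  71  71  73 107 140 139 140 140 139 140]
184 [139 140 139 139 124  79  79  79  78  77  78  78  86 115 139 140 139 139
 139 128  94  82  84  83  81  80  81  80  90 120 139 139 139 139 140]
188 [139 140 139 133 108  82  83  83  83  83  82  82  86 115 130  98  69  84
 119 127  94  87  91  91  90  90  89  87  94 119 139 139 139 139 139]
192 [ 96  85  71  65  71  86  86  86  85
[... 729 characters left out ...]
76  77  75  72  66  66  66  66  66  66  67
  65  66  66  68  80  94  96  96 100 106 100  87  85  83  83  91 103]
216 [139 139 139 138 124  82  84  83  85  80  67  66  65  65  66  66  66  65
  66  66  66  67  69  81  89  90  90  91  98 119 139 138 139 139 138]
220 [139 139 139 138 124  81  85  86  82  69  65  66  63  63  63  64  64  63
  63  64  65  65  64  70  84  87  87  88  95 119 139 139 139 139 139]
224 [138 139 139 139 125  84  78  75  67  63  63  64  63  64  64  63  64  64
  63  64  63  63  63  64  70  79  79  79  96 125 138 138 139 139 138]
228 [119 117 117 117 117 118 115  95  63  63  63  63  64  63  63  63  63  64
  62  64  62  63  63  63  73 101 117 117 117 117 118 119 119 117 116]
```

View pics/w9z.png

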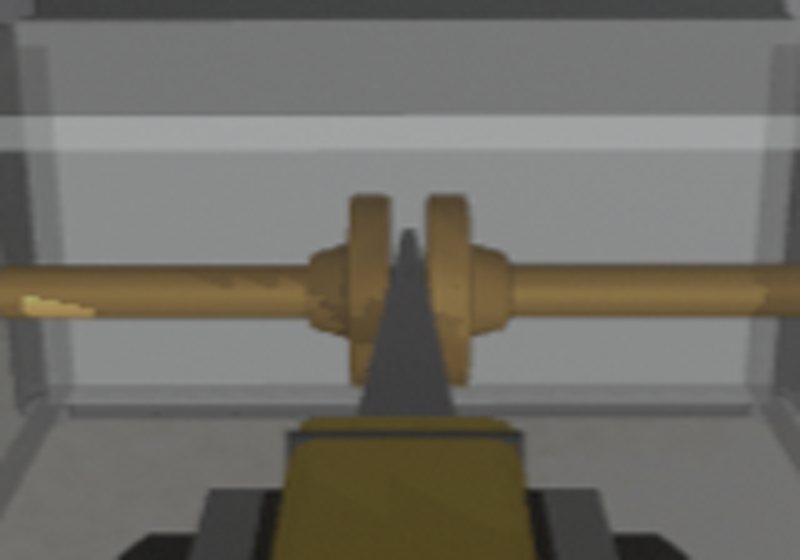

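Still centred, with the gap at 318.0–324.5 and the tip at 321.3. The gap measures about 5.2 mm, so contact should come near TCP z 162. I'll go on in 1 mm steps.

>>> {"fn": "send_rows", "kwargs": {"translation": [[0,0,0.001],[0,0,0.0015],[0,0,0.0015]], "yaw": [0,0,0], "fingers": [255,255,255]}}

```text
clock: 8.85
position: [538.0, -208.6, 162.3]
ee_rot: [0.991, 0.137, -0.0, 0.001]
contact_force: [0.2, -1.0, -1.5]
gripper_width: 21.1
```

>>> {"fn": "send_rows", "kwargs": {"translation": [[0,0,0.001],[0,0,0.0015],[0,0,0.0015]], "yaw": [0,0,0], "fingers": [255,255,255]}}

```text
clock: 9.15
position: [538.1, -208.7, 160.8]
ee_rot: [0.991, 0.137, -0.0, 0.001]
contact_force: [-0.7, -0.5, -0.3]
gripper_width: 21.3
```

>>> {"fn": "send_rows", "kwargs": {"translation": [[0,0,0.0005],[0,0,0.001],[0,0,0.001]], "yaw": [0,0,0], "fingers": [255,255,255]}}

```text
clock: 9.45
position: [538.1, -208.7, 159.8]
ee_rot: [0.991, 0.137, -0.0, 0.001]
contact_force: [0.1, -0.9, -1.4]
gripper_width: 21.9
```

>>> {"fn": "send_rows", "kwargs": {"translation": [[0,0,0.0005],[0,0,0.001],[0,0,0.001]], "yaw": [0,0,0], "fingers": [255,255,255]}}

```text
clock: 9.75
position: [538.2, -208.7, 158.9]
ee_rot: [0.991, 0.137, -0.0, 0.002]
contact_force: [-0.1, -0.7, -0.2]
gripper_width: 21.4
```

>>> {"fn": "send_rows", "kwargs": {"translation": [[0,0,0.0005],[0,0,0.001],[0,0,0.001]], "yaw": [0,0,0], "fingers": [255,255,255]}}

```text
clock: 10.05
position: [538.3, -208.7, 158.2]
ee_rot: [0.991, 0.137, 0.0, 0.002]
contact_force: [-0.8, -0.1, 1.4]
gripper_width: 21.3
```

```bash
python3 look.py 10
```

```text
pos [ 538.3 -208.7  158.2] xyaw 15.73 z [ 4.0e-04 -3.1e-03 -1.0e+00] F [-0.83 -0.09  1.4 ] T [ 0.004  0.08  -0.01 ] w 21.3 t 10.05
shift m [-0.0013 -0.0018 -0.0018] tool yaw -0.02
168 [162 163 162 162 162 162 162 162 162 162 163 162 162 162 162 162 162 162
 162 162 162 162 162 162 162 163 162 162 162 162 162 162 162 162 162]
172 [140 140 140 139 140 140 140 140 140 140 140 140 140 139 140 140 140 140
 140 140 140 140 140 140 140 140 140 140 140 140 140 140 139 140 140]
176 [140 140 139 141 139 140 140 140 140 140 139 140 140 140 140 140 139 140
 139 140 140 139 140 140 140 140 140 140 140 140 140 140 140 139 140]
180 [140 140 140 140 139 140 140 140 140 140 139 140 140 140 140 140 140 140
 140 140 140 140 140 140 140 140 140 140 140 140 140 140 139 140 140]
184 [140 140 140 130  95  75  74  72  72  71  72  70 103 140 140 140 140 140
 140 125  80  76  74  74  74  75  74  74 105 140 140 140 140 140 140]
188 [140 139 139 127  87  81  79  79  79  80  80  77  95 127 131  99  69  83
 119 125  81  87  87  86  85  83  83  83  97 127 140 139 140 140 139]
192 [139 140 139 127  91  85  85  85  
[... 696 characters left out ...]
80  79  79  72  67  66  66  66  66  66  65
  67  66  66  69  83  98  99 101 104 110 102  87  96  95  96  96  97]
216 [105  75  64  66  70  75  75  76  76  73  67  66  66  66  65  65  66  67
  66  66  66  66  72  86  95  96  97  98  91  76  76  87 105 118 132]
220 [139 139 139 126  91  87  87  87  82  68  65  65  66  66  66  66  64  64
  64  65  64  64  63  72  86  90  91  91  97 119 140 139 139 139 139]
224 [139 139 140 130  99  86  86  82  70  65  64  64  64  64  64  63  65  64
  64  64  63  64  65  64  74  87  87  88 103 128 139 139 140 139 139]
228 [135 135 135 128 100  75  75  70  63  65  64  64  63  63  64  64  64  64
  64  64  64  64  64  63  66  72  77  79 101 132 135 135 136 135 135]
```

View pics/w10z.png

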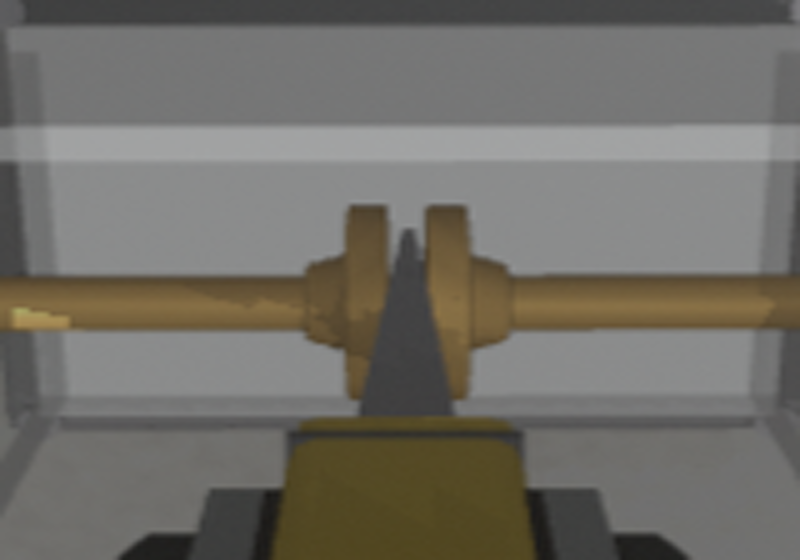

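Contact is starting: Fz is up by about 2.5 N with almost no sideways force, so both discs bear evenly. I'll press on in half-millimetre steps.

>>> {"fn": "send_rows", "kwargs": {"translation": [[0,0,0.0005],[0,0,0.001],[0,0,0.001]], "yaw": [0,0,0], "fingers": [255,255,255]}}

```text
clock: 10.4
position: [538.4, -208.7, 157.6]
ee_rot: [0.991, 0.137, 0.0, 0.002]
contact_force: [-1.1, 1.6, 5.0]
gripper_width: 21.3
```

>>> {"fn": "send_rows", "kwargs": {"translation": [[0,0,0.0004],[0,0,0.0008],[0,0,0.0008],[0,0,0.0008]], "yaw": [0,0,0,0], "fingers": [255,255,255,255]}}

```text
clock: 10.8
position: [538.5, -208.7, 157.2]
ee_rot: [0.991, 0.137, 0.0, 0.002]
contact_force: [-0.9, 1.0, 5.2]
gripper_width: 21.8
```

```bash
python3 look.py 11
```

```text
pos [ 538.5 -208.7  157.2] xyaw 15.75 z [ 0.0012 -0.0034 -1.    ] F [-0.85  1.02  5.2 ] T [ 0.464  0.481 -0.011] w 21.8 t 10.8
shift m [-0.0015 -0.0019 -0.0028] tool yaw -0.0
168 [162 162 162 162 162 162 162 162 162 162 163 162 162 162 161 163 162 162
 162 163 162 162 162 163 162 163 162 162 162 162 162 162 162 162 162]
172 [140 140 140 140 140 140 140 140 140 140 140 141 140 140 140 140 140 140
 140 139 140 140 140 140 140 140 140 140 140 140 140 141 140 140 140]
176 [139 141 140 140 140 139 140 140 140 140 140 141 140 139 140 139 140 140
 140 140 140 141 139 140 141 140 140 140 140 140 140 140 140 140 140]
180 [140 140 140 140 139 140 140 140 139 140 140 140 141 140 140 140 140 140
 140 140 139 140 140 140 139 140 140 140 139 140 140 140 140 140 139]
184 [140 140 140 126  84  73  72  71  71  69  69  68 103 140 140 139 140 139
 140 125  80  73  71  70  72  71  70  71 104 140 140 139 140 140 140]
188 [140 140 139 127  86  80  78  78  78  80  78  76 103 139 127  84  68  84
 119 123  73  86  85  84  82  81  81  81  97 127 140 140 140 140 140]
192 [139 139 140 125  81  84  83  84  84  8
[... 726 characters left out ...]
80  81  79  74  66  67  66  65  66  65  66
  67  67  65  70  84  97  98  98  99 103 103  91  99 100  99  98  99]
216 [ 78  76  69  70  74  75  76  76  77  74  65  65  64  65  66  66  66  66
  67  66  67  66  72  88  96  96  96 102  99  80  80  80  80  88 104]
220 [139 140 139 124  80  84  85  81  71  66  64  65  64  64  64  66  64  65
  65  64  64  64  65  76  88  91  91  93  98 120 139 140 139 139 140]
224 [139 140 139 127  89  85  86  83  69  64  64  64  64  64  65  64  64  63
  64  64  64  64  64  66  78  89  89  89 102 127 139 139 139 139 140]
228 [139 140 139 129  96  79  79  73  63  64  63  64  64  63  64  64  64  63
  64  64  64  64  64  64  67  74  82  81 105 137 139 139 140 139 139]
```

View pics/w11z.png

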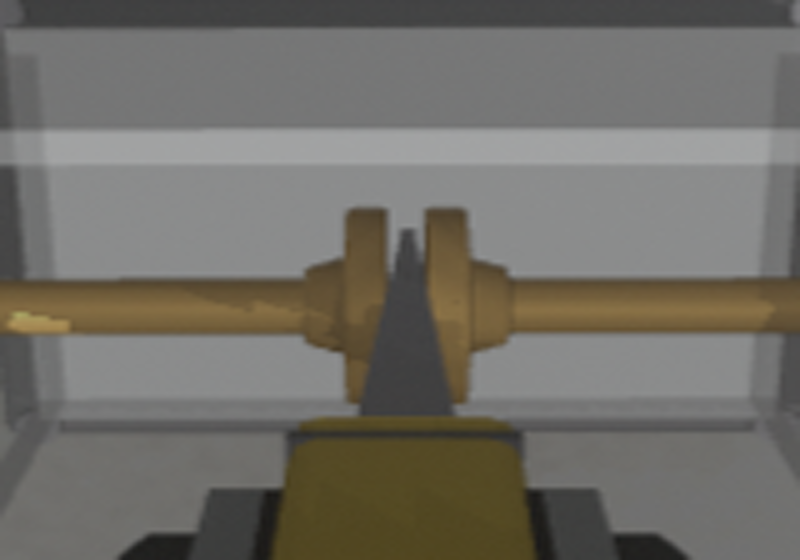

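The blade has self-centred: tip at 321.05, gap 317.5–324.4, and no opening of the gap is visible. Net push is about 6.5 N. I'll average a few force readings before the last increment.

```bash
cat > rd.py <<'E'
from h import *
F=[];Z=[]
for i in range(8):
    get_image("wrist"); s=read_state();F.append(s["contact_force"]);Z.append(s["position"])
F=np.array(F);print(F[:,2].round(1),F.mean(0).round(2),F.std(0).round(2),np.mean(Z,0).round(2),s["wrist_torque"].round(2),s["clock"])
E
python3 rd.py
```

```text
[5.5 5.8 5.6 5.8 4.6 7.1 5.3 6.2] [-1.42  1.34  5.75] [0.66 0.32 0.68] [ 538.52 -208.69  157.18] [0.4  0.56 0.01] 11.25
```

>>> {"fn": "send_rows", "kwargs": {"translation": [[0,0,0.0005],[0,0,0.0008],[0,0,0.0008],[0,0,0.0008]], "yaw": [0,0,0,0], "fingers": [255,255,255,255]}}

```text
clock: 11.65
position: [538.6, -208.7, 157.0]
ee_rot: [0.991, 0.137, 0.001, 0.002]
contact_force: [-1.2, 1.4, 6.3]
gripper_width: 21.1
```

```bash
python3 rd.py; python3 look.py 12 | head -2
```

```text
[6.1 7.4 6.2 6.3 6.6 6.1 6.8 6.8] [-1.74  1.6   6.54] [0.39 0.54 0.42] [ 538.56 -208.68  157.03] [ 0.55  0.66 -0.06] 12.05
pos [ 538.6 -208.7  157.1] xyaw 15.76 z [ 0.0016 -0.0036 -1.    ] F [-1.61  1.75  6.84] T [ 0.553  0.663 -0.063] w 21.2 t 12.05
shift m [-0.0016 -0.0019 -0.003 ] tool yaw 0.01
```

View pics/w12z.png

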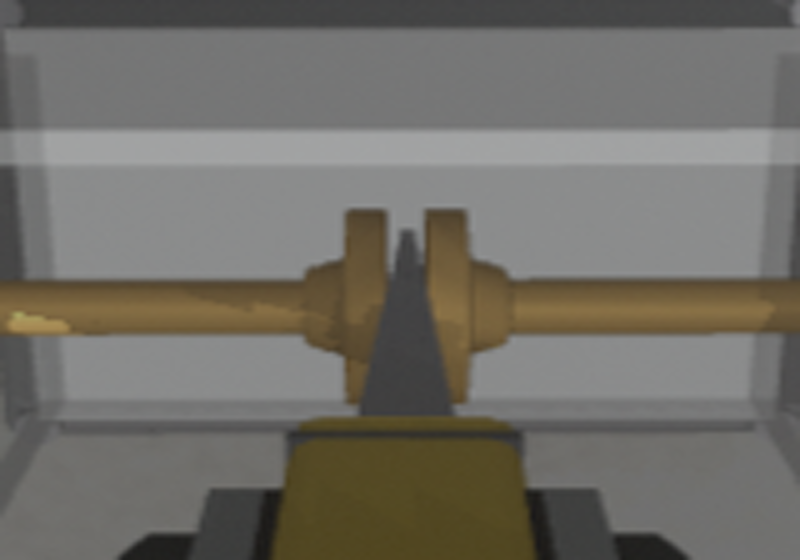

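>>> {"fn": "send_rows", "kwargs": {"translation": [[0,0,0.0008],[0,0,0.0011],[0,0,0.0011],[0,0,0.0011]], "yaw": [0,0,0,0], "fingers": [255,255,255,255]}}

```text
clock: 12.5
position: [538.6, -208.7, 156.8]
ee_rot: [0.991, 0.137, 0.001, 0.002]
contact_force: [-2.0, 2.0, 7.2]
gripper_width: 21.5
```

```bash
python3 rd.py
```

```text
[7.  7.6 7.4 7.  7.8 7.1 8.5 7.6] [-2.03  1.75  7.51] [0.42 0.29 0.45] [ 538.62 -208.65  156.8 ] [ 0.6   0.76 -0.02] 12.9
```

Net push is now about 8.7 N. There is a small sideways load of about 2 N towards tool −y. I'll relieve it slightly and add a last bit of push.

>>> {"fn": "send_rows", "kwargs": {"translation": [[0,-0.0002,0.0009],[0,-0.0002,0.0012],[0,-0.0002,0.0012],[0,-0.0002,0.0012]], "yaw": [0,0,0,0], "fingers": [255,255,255,255]}}

```text
clock: 13.3
position: [538.6, -208.6, 156.7]
ee_rot: [0.991, 0.137, 0.001, 0.002]
contact_force: [-1.7, 0.6, 8.7]
gripper_width: 21.3
```

```bash
python3 rd.py; python3 look.py 13; python3 - <<'E'
from h import *
b=get_image("side");a=get_image("scene")
cv2.imwrite("pics/sd13z.png",np.hstack([cv2.resize(x,None,fx=5,fy=5,interpolation=cv2.INTER_CUBIC) for x in (b[70:190,300:380],a[90:210,240:320])]))
E
```

```text
[8.  9.  8.3 7.9 8.7 7.5 8.3 8.2] [-2.02  1.51  8.23] [0.54 0.45 0.43] [ 538.63 -208.59  156.69] [ 0.57  0.88 -0.01] 13.7
pos [ 538.6 -208.6  156.7] xyaw 15.8 z [ 0.0024 -0.0044 -1.    ] F [-1.27  2.07  8.21] T [ 0.569  0.883 -0.007] w 21.1 t 13.7
shift m [-0.0017 -0.0018 -0.0033] tool yaw 0.05
168 [162 162 162 162 162 162 162 162 162 162 162 162 163 162 162 163 162 162
 162 162 162 162 162 162 162 162 162 162 162 162 163 162 162 162 162]
172 [142 142 142 142 142 142 143 142 143 142 143 142 142 143 143 142 143 142
 142 142 142 143 143 143 142 143 142 142 143 143 142 142 143 142 142]
176 [140 140 140 139 139 140 140 139 139 139 140 140 139 140 140 140 140 140
 139 140 140 141 140 140 139 139 140 140 140 140 140 140 140 140 140]
180 [140 140 140 139 140 140 140 140 140 140 140 140 140 140 140 140 139 140
 140 140 140 140 140 140 140 140 140 140 140 139 140 140 139 140 140]
184 [140 139 140 128  88  72  71  70  70  69  68  66 101 139 140 139 140 140
 140 125  80  71  71  70  71  70  70  72 107 139 140 140 140 139 140]
188 [140 139 140 125  79  79  79  79  78  77  79  75 103 140 128  89 
[... 847 characters left out ...]
81  81  80  74  66  65  67  66  67  67  66
  65  65  66  72  88  98  99  98  99 102 102  92 101  99 100 100  99]
216 [ 80  78  73  70  75  76  77  77  77  73  66  67  66  66  66  66  66  66
  65  65  66  66  72  88  96  95 100 107  98  80  84  84  83  83  81]
220 [139 139 139 125  82  82  73  73  72  66  66  65  64  64  64  64  65  64
  64  65  65  65  64  75  90  91  92  94 100 120 139 139 139 140 139]
224 [139 140 139 123  77  85  87  83  69  63  64  62  64  64  64  64  64  64
  63  64  65  63  63  67  78  89  90  88 101 126 139 139 140 139 140]
228 [140 139 139 126  86  80  78  69  64  64  63  63  64  64  65  63  64  63
  63  63  63  64  63  64  68  78  82  82 105 136 139 139 139 139 140]
```

View pics/w13z.png

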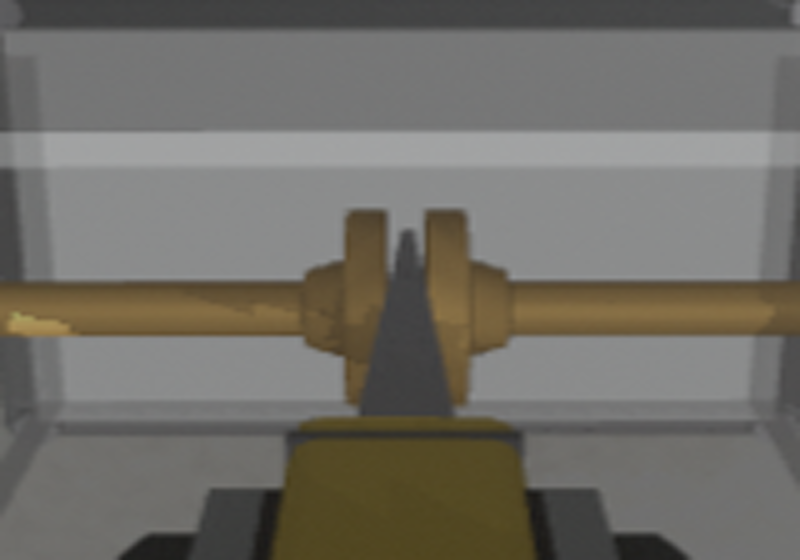

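View pics/sd13z.png

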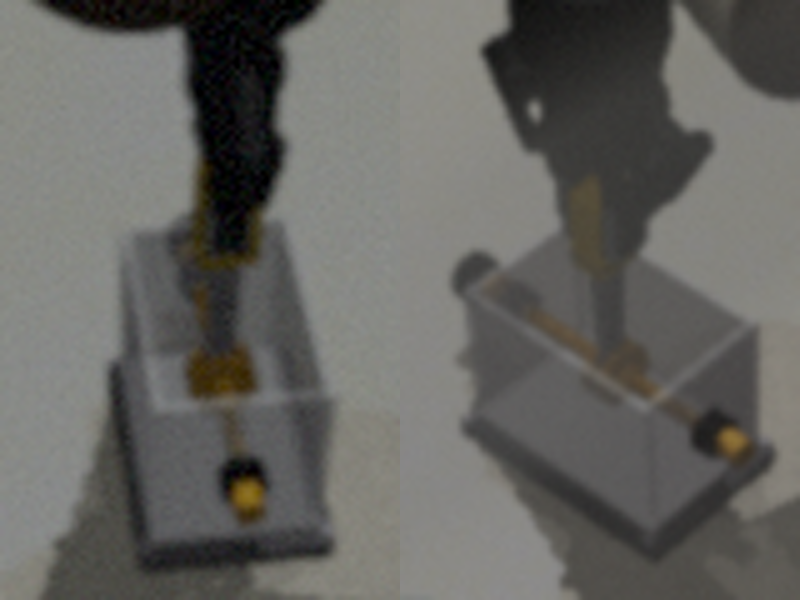

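Final check: the tip is at 321.0 and the gap at 317.5–324.4 (centre 320.95). The gap is unchanged, the net push is steady at about 9.5 N, and the blade is upright and still held. Handing in.

```bash
python3 -c "
from bench import *
print(job_done())"
```

```text
the job is handed in; nothing more can be done
None
```

I took the yellow-grip taper gauge out of the left-hand blue rack and slid its blade down between the brass discs. I handed the job in at about 13.8 s with the gauge still held and pressed in.

**Last checks:**
- **Centring:** the blade tip is within about 0.1 mm of the middle of the gap. It was within about 0.3 mm across the disc width when last measured, just after entering. The tool has drifted about 0.6 mm that way since, and I did not measure it again.
- **Flat and upright:** the tool's yaw (15.8°) matches the cell's to about 0.1°, and the tool leans about 0.3°. Before insertion, the fixed cameras showed the blade upright to within about 0.7°, which is their noise.
- **Snug fit:** the net downward push is steady at about 9.5 N, after allowing for the gauge's own weight of about 1.3 N. The discs showed no measurable movement during the press.

**What disagreed:**
- About 2 N of sideways load remained after I tried to relieve it.
- The insertion depth implies a gap of about 5.6 mm, while the wrist camera gave 4.8 to 5.7 mm. That spread is within its edge blur and calibration.
- The wrist camera also showed a constant sideways bias of about 1.8 mm. I cancelled it by comparing the tip and the gap in the same picture.

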